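# Hold the housing over the blow-off head

## Robot

A 6-joint arm with a two-finger parallel gripper is mounted at the origin on the work surface. World frame = base frame: x ahead of the robot, y to its left, z up, the work surface at z = 0. Lengths are in m, angles in rad, forces in N, time in s.
With the tool pointing down it reaches from about 0.35 to 0.975 m from the base axis. Payload 4.9 kg.
Tool frame: the origin (TCP) lies at the very end of the fingers, on their centre line; the grasp point (between the pads) lies 19 mm behind it; z points along the fingers, y is the line along which they close (so a half turn about z gives the same grasp; the last joint's range is limited). The gripper opens to 85 mm and grips with 20 to 120 N. Pads are 22 mm wide; open, the fingers measure 114 mm over their backs; the gripper's body (76 mm by 85 mm) begins 54 mm behind the grasp point. The pads swing forward as they close: fully open they stand 13 mm farther back than shut.
Start: joints at [1.023, 0.053, 1.613, -0, 1.476, -0.119], TCP at [0.26, 0.568, 0.231] pointing down, gripper open.
Joint ranges: [-3.01, 3.01], [-1.01, 2.22], [0.06, 2.58], [-1.02, 4.17], [0.09, 2.62], [-3.14, 3.14]. Speed limits (rad/s): [2.57, 2.57, 3.14, 3.14, 3.14, 3.14].

## Interface

Orientations are given as a rotation vector (axis times angle).
In Python, from station import get_obs, get_image, get_calibration, finish_job gives the robot as it stands.
- The arm moves only by the tool servo_tool, never from a script. Its argument "increments" is a list of rows, each a list of 5 numbers: the opening, from 0 (shut) to 1 (fully open), then the shift along the tool's x, y, z in mm, then the turn about the tool's z in degrees. In form: [[jaw, tx, ty, tz, spin], ...]. A call has 1 to 12 rows; each row shifts and turns the commanded pose from where the row before left it, along the tool's axes as they then stand; what a row does not reach is not made up. A row lasts 1/8 s, in which the tool goes at most 62.5 mm and 10.7 degrees, less where a joint would pass 70% of its speed; a pose out of reach is approached as far as the arm can. A call is refused whole if a number of a shift passes 62.5 or a number of a turn 10.7, either way. A call with a gripper value outside its range is refused whole. The fingers move at their own pace and stop on an object; "force" is the grip in N (left out, the last holds). Time passes only in rows, so rows that do not move let the fingers close. It gives the time, the measured TCP pose, the force, the opening and the grip force at its end, in the units of the state.
- get_obs(): the state, without advancing time (a new reading comes with each control period).
- get_image(name): name is "scene" or "top"; returns the picture (480x640x3 uint8, red, green, blue); there is no depth.
- get_calibration(name): a dict with "fx", "fy", "cx", "cy" (pixels), "R" (3x3) and "t" (3): a world point X has camera coordinates R X + t. Camera axes: x right, y down, z forward; pixel columns grow to the right and rows downward; lengths in m; the calibration is good to about 2 mm. A picture is of the moment at which its call begins. get_calibration takes no time and is no camera call.
- finish_job(): hands the job in; it is judged then, once.
The state is a dict: "t": time; "q": joint angles; "dq": joint speeds; "effort": joint torques, N m; "tool_pos": TCP position; "tool_rot": TCP orientation; "contact_force": force on the tool from outside, world axes, zero at the start; "wrist_torque": the same for the moment, N m; "opening": finger opening in m; "grip_force": force on a finger pad.
Only numpy, scipy, OpenCV 4.12 (cv2) and the standard library are available. Lean on these libraries where they do the work, as an engineer would, in place of code of your own. Each camera call takes 0.05 s, during which the arm holds its last target. There are 200 camera calls.

## Task

Before printing, the one oblong aluminium housing standing among the round sleeves in the green tray has to be blown clean. Pick it up, carry it over the grey splash guard and hold it upright over the oblong blow-off head, outline over outline, hovering about 15 mm above it; the housing must not touch the guard and nothing may touch the head. Finish while still holding it there, keeping it still in the gripper, and leave the sleeves, the tin and the screwdriver where they are.

Things in the scene. Friction and masses are not known exactly. Their poses are not given: they have to be found in the camera images.
- housing: the only oblong part: grey-blue aluminium tube, open at both ends, upright in the tray. Slot-shaped outline with round ends, 76 mm along its x, 42 mm along its y (flat sides 34 mm long: grip across them), 75 mm tall, wall 3 mm, 80 to 150 g. Origin at the centre of its foot, z up. In one of four places, about 100 mm from its neighbours, at any yaw; half a turn makes no difference
- tray: fixed green plastic tray, 240 mm (its x) by 340 mm (its y), walls 50 mm high and 5 mm thick, floor 5 mm thick; origin at the centre of its underside. Holds the housing and four round sleeves
- guard: fixed grey sheet-metal splash guard with an aluminium top rail standing between the tray and the head: 400 mm long along its own x, 14 mm thick at the rail, 130 mm high, feet 70 mm deep; origin at the centre of its underside
- guard_top (a point): middle of the top edge of the splash guard, 130 mm above the table; axes as the guard's (x along it, y across it)
- head: fixed air blow-off head: dark base plate 115 x 95 x 12 mm, a neck, and on it an aluminium nozzle block with the same slot-shaped outline as the housing, 76 mm along its x and 42 mm along its y; its flat top is 85 mm above the table, with a dark narrow air slit along x. Origin at the centre of its underside, z up
- head_top (a point): centre of the flat top of the nozzle block, 85 mm above the table; axes as the head's (x along the block)
- sleeve_a: round barrel-shaped anodised aluminium sleeve, 43 mm thickest, 72 mm tall, standing upright; origin at the centre of its foot, z up. Bystander. In the tray
- sleeve_b: round barrel-shaped anodised aluminium sleeve, 43 mm thickest, 72 mm tall, standing upright; origin at the centre of its foot, z up. Bystander. In the tray
- sleeve_c: round barrel-shaped anodised aluminium sleeve, 43 mm thickest, 72 mm tall, standing upright; origin at the centre of its foot, z up. Bystander. In the tray
- sleeve_d: round barrel-shaped anodised aluminium sleeve, 43 mm thickest, 72 mm tall, standing upright; origin at the centre of its foot, z up. Bystander. In the tray
- sleeve_e: round barrel-shaped anodised aluminium sleeve, 43 mm thickest, 72 mm tall, standing upright; origin at the centre of its foot, z up. Bystander. On the table near the head
- ink_tin: closed tin of ink, 66 mm across, 70 mm tall, standing on the table; origin at the centre of its foot. Bystander
- screwdriver: screwdriver lying on the table; origin under its middle, x along it. Bystander
Not all that is in view belongs to the job. Leave any brown or purple look-alike of the head alone.

How it is judged:
On the way:
1. the housing is carried across above the splash guard (its foot higher than the guard's top rail, over the guard's length) (z of housing in the frame of guard_top above 0 m and y of housing in the frame of guard_top between -0.05 and 0.05 m and x of housing in the frame of guard_top between -0.22 and 0.22 m), for 0.02 s.
At the end, for the whole second after the job is handed in: The gripper holds the housing still and upright (within 0.10 rad) with its foot 6 to 25 mm above the top of the blow-off head, its centre within 8 mm of the head's centre and its long axis within 0.14 rad of the head's (either way round); it touches nothing but the fingers, and is not let go (z of housing in the frame of head_top between 0.006 and 0.025 m and horizontal distance between housing and head_top below 0.008 m and angle between the x axis of housing and the x axis of head_top, either way round below 0.14 rad and angle between housing's own z axis and vertical below 0.1 rad and contact force between housing and the fingers above 2 N and contact force between housing and head below 0.1 N and contact force between housing and sleeve_a below 0.1 N and contact force between housing and sleeve_b below 0.1 N and contact force between housing and sleeve_c below 0.1 N and contact force between housing and sleeve_d below 0.1 N and contact force between housing and sleeve_e below 0.1 N and contact force between housing and ink_tin below 0.1 N and contact force between housing and screwdriver below 0.1 N and contact force between housing and guard below 0.1 N and contact force between housing and tray below 0.1 N and linear speed of housing below 0.01 m/s and angular speed of housing below 0.1 rad/s); the arm keeps its last pose, push and grip.
It fails at once if the blow-off head is touched (contact force between head and anything else above 0.5 N).
It fails at once if the housing strikes the splash guard (contact force between guard and housing above 1 N).
It fails at once if a sleeve, the tin or the screwdriver is moved more than 20 mm or knocked over (distance of any of sleeve_a, sleeve_b, sleeve_c, sleeve_d, sleeve_e, ink_tin, screwdriver from where it was at the start of the episode above 0.02 m).
It also fails if it takes over 42 s, if anything falls off the work surface, if the arm or the gripper's body presses on something with over 40 N, if the wrist force passes 120 N, or if a joint passes its speed limit or range.

## Working session

There is one attempt and no reset: what is moved stays moved. The work goes in short steps, Python scripts to look and compute and a tool call to move; the robot and the scene stay as the last step left them, time stands still between calls to the robot, and variables do not carry over. Pictures are saved under pics/ and viewed, at most 10 in all, crops included, and the job is handed in when it is done.

Besides the shell and the picture viewer there is one more tool, called after "Request:" as name([rows], argument=value, ...), one row to a line, values as JSON. servo_tool: Moves the arm, as the interface text tells. Its arguments: {"type":"object","properties":{"increments":{"type":"array"},"force":{"type":"number"}},"required":["increments"]}

```bash
mkdir -p pics; python3 - <<'E'
from station import *
import cv2
for n in("top","scene"):
    cv2.imwrite(f"pics/{n}0.png",get_image(n)[:,:,::-1]); c=get_calibration(n); print(n,{k:(v if not hasattr(v,'tolist') else v.tolist()) for k,v in c.items()})
o=get_obs();print(o)
E
```

```text
top {'fx': 493.05766273046544, 'fy': 493.05766273046544, 'cx': 316.1307265061743, 'cy': 238.98969216505287, 'R': [[-0.01762455669699522, -0.9998283427464913, -0.005714896502874593], [-0.9845652990495389, 0.01835037160915871, -0.17405296828637412], [0.17412796130640867, 0.0025590823765463794, -0.9847197084392411]], 't': [0.03645753492426574, 0.5356935883214613, 1.1907119570163045]}
scene {'fx': 443.3026523079398, 'fy': 443.3026523079398, 'cx': 319.57198034265224, 'cy': 239.31002585094762, 'R': [[0.527379502793082, 0.8494578154677964, 0.017096191809898183], [0.6531876003925464, -0.3924944385975868, -0.647529207343879], [-0.5433385857153427, 0.3526606519171716, -0.7618488339967497]], 't': [-0.30087615854514943, -0.24750447107335938, 1.3033650291184238]}
{'t': 0.1, 'q': array([ 1.02297521e+00,  5.32785213e-02,  1.61414749e+00, -3.00055313e-05,
        1.47599345e+00, -1.19001349e-01]), 'dq': array([ 0.00023066, -0.00147844, -0.0041596 ,  0.00209794,  0.00107143,
       -0.00125859]), 'effort': array([-2.74642082e-05, -3.94907105e+01, -3.71359742e+01, -1.86898119e-04,
        4.01445446e-03,  2.43206858e-05]), 'tool_pos': array([0.25958864, 0.56792684, 0.23019909]), 'tool_rot': array([-6.68313526e-01, -3.06910007e+00,  2.72638168e-03]), 'contact_force': array([-0.69187483,  0.38393078, -0.55664667]), 'wrist_torque': array([-0.00500021, -0.05642487, -0.0049094 ]), 'grip_force': 0.0, 'opening': 0.0855473993579502}
```

View pics/top0.png

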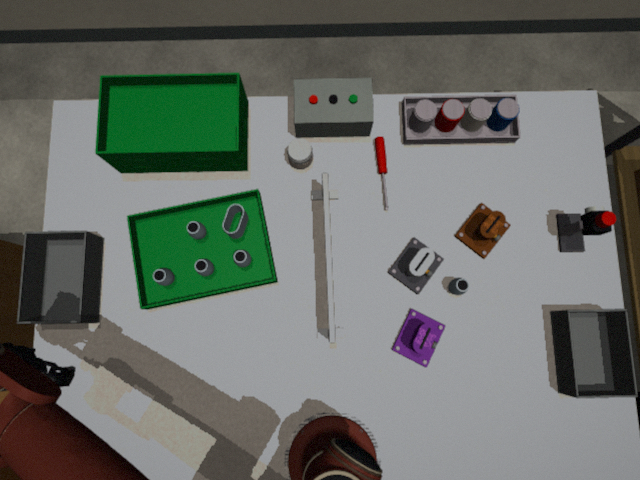

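View pics/scene0.png

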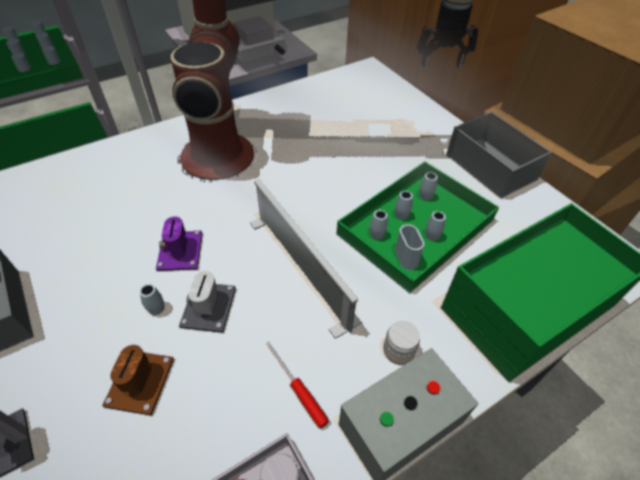

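The top view shows the housing at about (234,218), the true head at (423,262) and the guard from (325,175) to (333,340). Next I'll enlarge crops of the housing and head.

```bash
python3 - <<'E'
import cv2,numpy as np
a=cv2.imread("pics/top0.png");s=cv2.imread("pics/scene0.png")
f=lambda i,x,y,w,h,k:cv2.resize(i[y:y+h,x:x+w],None,fx=k,fy=k,interpolation=cv2.INTER_CUBIC)
t=np.hstack([f(a,210,190,50,60,8),f(a,395,230,50,60,8)])
cv2.imwrite("pics/crop_top.png",t)
t=np.hstack([f(s,380,210,60,70,6),f(s,170,260,70,70,6)])
cv2.imwrite("pics/crop_sc.png",t)
E
```

```text
(no output)
```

View pics/crop_top.png

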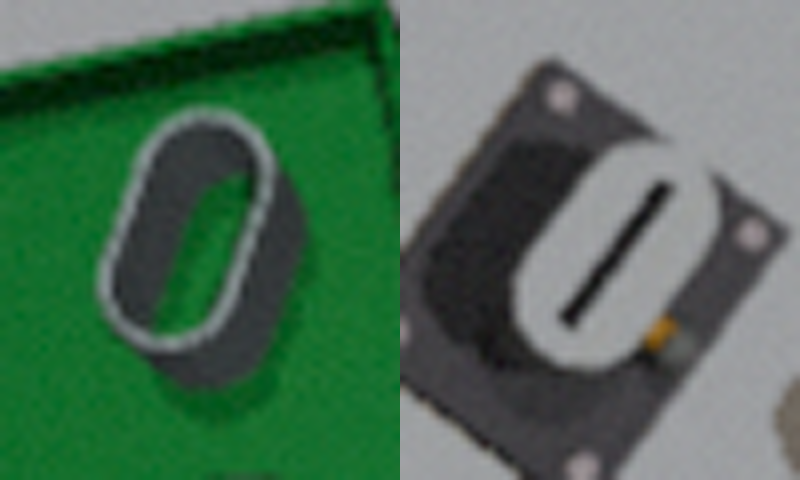

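View pics/crop_sc.png

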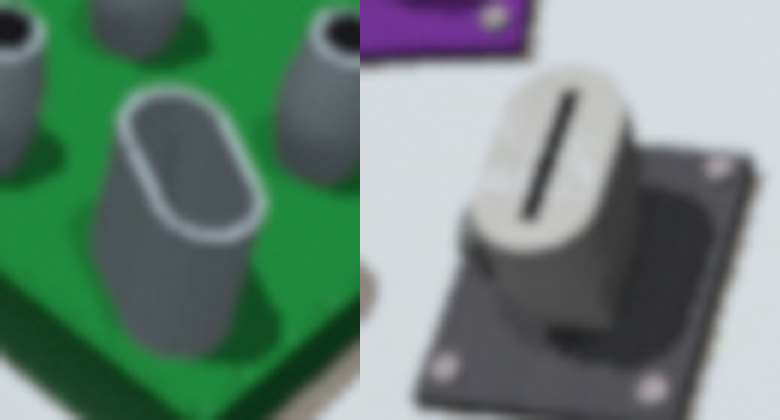

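```bash
cat >h.py <<'E'
import cv2,numpy as np
from station import *
def unproj(n,px,z):
    c=get_calibration(n);R=np.array(c["R"]);t=np.array(c["t"]);C=-R.T@t
    px=np.atleast_2d(px).astype(float)
    d=np.c_[(px[:,0]-c["cx"])/c["fx"],(px[:,1]-c["cy"])/c["fy"],np.ones(len(px))]@R
    return (C+d*((z-C[2])/d[:,2])[:,None])[:,:2]
def crop(u,x0,y0,k): return (np.atleast_2d(u)+.5)/k-.5+[x0,y0]
def rect(P):
    (c,s,a)=cv2.minAreaRect((P*1000).astype(np.float32)); 
    if s[0]<s[1]: a+=90
    return np.round(c,1),np.round(s,1),a%180
E
python3 - <<'E'
from h import *
for n,f,x0,y0,w,hh,k in(("top","pics/top0.png",210,190,50,60,8),("scene","pics/scene0.png",380,210,60,70,6)):
    i=cv2.resize(cv2.imread(f)[y0:y0+hh,x0:x0+w],None,fx=k,fy=k,interpolation=cv2.INTER_CUBIC).astype(int)
    m=((i.min(2)>100)).astype(np.uint8)
    nn,l,st,_=cv2.connectedComponentsWithStats(m)
    for j in range(1,nn):
        if st[j,4]>1500 :
            p=np.argwhere(l==j)[:,::-1]; print(n,st[j],rect(unproj(n,crop(p,x0,y0,k),.08)))
top=crop([[186,228]],210,190,8);print("hand",unproj("top",top,.08),unproj("scene",crop([[192,165]],380,210,6),.08))
T=crop([[666-400,187],[568-400,320],[217,254]],395,230,8);S=crop([[571-360,92],[528-360,216],[191.5,158]],170,260,6)
for n,p in(("top",T),("scene",S)):
    q=unproj(n,p,.085)*1000;d=q[0]-q[1];print(n,q.round(1).tolist(),(q[0]+q[1])/2,np.hypot(*d),np.degrees(np.arctan2(d[1],d[0]))%180)
g=np.array([[324.5,175],[332.5,341]]);print("guard",unproj("top",g,.13))
# outline of the head, hand-picked round
Th=crop(np.array([[640,137],[700,165],[722,205],[712,255],[660,325],[620,362],[570,370],[525,335],[512,285],[530,235],[580,165],[605,145]])-[400,0],395,230,8)
print("head",rect(unproj("top",Th,.085)))
Sh=crop(np.array([[570,65],[615,80],[635,115],[630,160],[600,215],[570,243],[525,252],[480,235],[468,200],[478,160],[505,100],[530,75]])-[360,0],170,260,6)
print("head",rect(unproj("scene",Sh,.085)))
R=cv2.Rodrigues(get_obs()["tool_rot"])[0];print(R.round(3))
E
```

```text
top [    0     0   327    70 11937] (array([648.3, 239.2]), array([101.6,  22.1]), 88.8979721069336)
top [  99  113  164  237 4445] (array([584.8, 231.4]), array([43. , 73.1]), 161.67555236816406)
scene [ 117   87  150  157 6729] (array([588.8, 231.7]), array([45.7, 79.4]), 160.81168365478516)
scene [ 281  350   79   70 2991] (array([701.2, 206.8]), array([19.4, 44.6]), 100.73149490356445)
scene [   0  356   79   64 2695] (array([643.2, 118.2]), array([27.1, 27.5]), 143.14634323120117)
hand [[0.58661697 0.23095968]] [[0.58973475 0.23170312]]
top [[490.3, -242.7], [450.5, -211.0], [470.2, -226.8]] [ 470.40476933 -226.80761559] 50.87347625561263 141.46029806734293
scene [[451.2, -208.2], [491.4, -239.9], [473.6, -224.4]] [ 471.30506316 -224.05700645] 51.201564381741434 141.67618199712254
guard [[ 0.67679592  0.00374797]
 [ 0.2871762  -0.00628852]]
head (array([ 470.9, -226.1]), array([47.4, 74.5]), 141.0980682373047)
head (array([ 473.9, -223.2]), array([50.3, 75.6]), 137.85747528076172)
[[-0.909  0.416 -0.001]
 [ 0.416  0.909 -0.002]
 [ 0.    -0.002 -1.   ]]
```

```bash
python3 - <<'E'
from h import *
p=unproj("top",[[259,191],[276,281],[128,216]],.05)*1000;print(p)
c=np.array([587,231.5]);y=np.array([np.cos(np.radians(71)),np.sin(np.radians(71))])
for a,b in((0,1),(0,2)):
    d=p[b]-p[a];d/=np.hypot(*d);n=np.array([-d[1],d[0]])
    print([round(float(abs((c+s*57*y-p[a])@n)),1) for s in(-1,0,1)])
R=cv2.Rodrigues(get_obs()["tool_rot"])[0]
print("shift mm",R.T@(np.array([.587,.2315,.2302])-get_obs()["tool_pos"])*1000)
E
```

```text
[[662.71803851 170.20566667]
 [432.30601814 127.63445498]
 [603.70102867 501.75862534]]
[24.4, 74.0, 123.7]
[91.5, 63.8, 36.1]
shift mm [-4.37651636e+02 -1.69829938e+02  2.25804796e-01]
```

Request:
servo_tool([
  [0.9,-43.8,-17,0,0],
  [0.9,-43.8,-17,0,0],
  [0.9,-43.8,-17,0,0],
  [0.9,-43.8,-17,0,0],
  [0.9,-43.8,-17,0,0],
  [0.9,-43.8,-17,0,0],
  [0.9,-43.8,-17,0,0],
  [0.9,-43.8,-17,0,0],
  [0.9,-43.8,-17,0,0],
  [0.9,-43.8,-17,0,0],
  [0.9,0,0,0,-5.6],
  [0.9,0,0,0,0],
], force=40)

```text
t: 1.6
tool_pos: [0.5875, 0.2311, 0.2305]
tool_rot: [-0.521, -3.097, 0.001]
contact_force: [-1.0, 0.1, -0.0]
opening: 0.0769
grip_force: 0.0
```

Request:
servo_tool([
  [0.9,0,0,40,0],
  [0.9,0,0,40,0],
  [0.9,0,0,40,0],
  [0.9,0,0,10,0],
  [0.9,0,0,0,0],
])

```text
t: 2.22
tool_pos: [0.5872, 0.232, 0.1013]
tool_rot: [-0.518, -3.098, 0.0]
contact_force: [0.4, 0.8, -0.0]
opening: 0.0768
grip_force: 0.0
```

```bash
python3 - <<'E'
from h import *
f=lambda i,x,y,w,h,k:cv2.resize(i[y:y+h,x:x+w],None,fx=k,fy=k,interpolation=cv2.INTER_CUBIC)
a=get_image("top")[:,:,::-1];s=get_image("scene")[:,:,::-1]
cv2.imwrite("pics/above.png",np.hstack([f(a,185,160,100,100,4),f(s,360,170,100,100,4)]))
E
```

```text
(no output)
```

View pics/above.png

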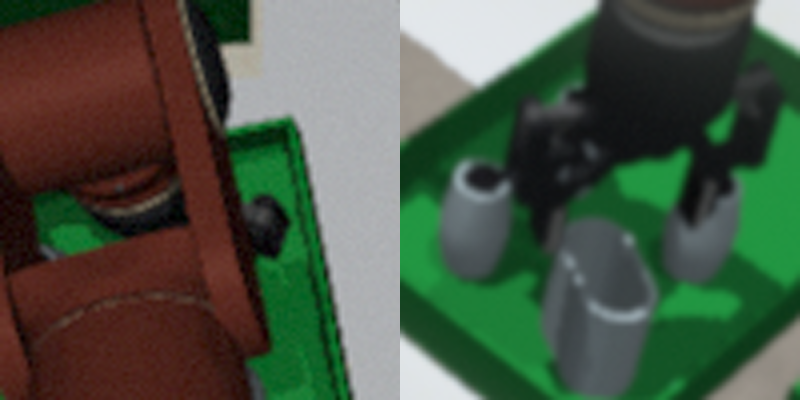

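The fingers straddle the housing across its flat sides (scene crop: fingers at about (553,235) and (692,215), rim centre at (605,268)). I'll go down and grip.

Request:
servo_tool([
  [0.9,0,0,22,0],
  [0.9,0,0,21,0],
  [0.9,0,0,20,0],
  [0.9,0,0,0,0],
  [0.3,0,0,0,0],
  [0.3,0,0,0,0],
  [0.3,0,0,0,0],
  [0.3,0,0,0,0],
  [0.3,0,0,0,0],
  [0.3,0,0,0,0],
], force=40)

```text
t: 3.58
tool_pos: [0.5884, 0.2319, 0.0395]
tool_rot: [0.517, 3.097, 0.001]
contact_force: [0.5, -0.1, 5.5]
opening: 0.0418
grip_force: 41.2
```

Request:
servo_tool([
  [0.3,0,0,-8,0],
  [0.3,0,0,-15,0],
  [0.3,0,0,-25,0],
  [0.3,0,0,-30,0],
  [0.3,0,0,-35,0],
  [0.3,0,0,-35,0],
  [0.3,0,0,-25,0],
  [0.3,0,0,-15,0],
  [0.3,0,0,-8,0],
  [0.3,0,0,0,0],
  [0.3,0,0,0,0],
])

```text
t: 4.95
tool_pos: [0.5869, 0.2315, 0.2328]
tool_rot: [-0.517, -3.096, 0.002]
contact_force: [-0.1, -0.1, -0.9]
opening: 0.0413
grip_force: 40.6
```

```bash
python3 - <<'E'
from h import *
f=lambda i,x,y,w,h,k:cv2.resize(i[y:y+h,x:x+w],None,fx=k,fy=k,interpolation=cv2.INTER_CUBIC)
s=get_image("scene")[:,:,::-1]
cv2.imwrite("pics/lift.png",f(s,330,100,160,200,3))
o=get_obs();R=cv2.Rodrigues(o["tool_rot"])[0];print(o["tool_pos"],R.T@(np.array([.4715,-.2255,o["tool_pos"][2]])-o["tool_pos"])*1000, np.degrees(np.arctan2(R[1,0],R[0,0])))
E
```

```text
[0.58690733 0.23150667 0.23272405] [ -39.4082427  -469.70269972    0.55982726] 161.03156016206557
```

View pics/lift.png

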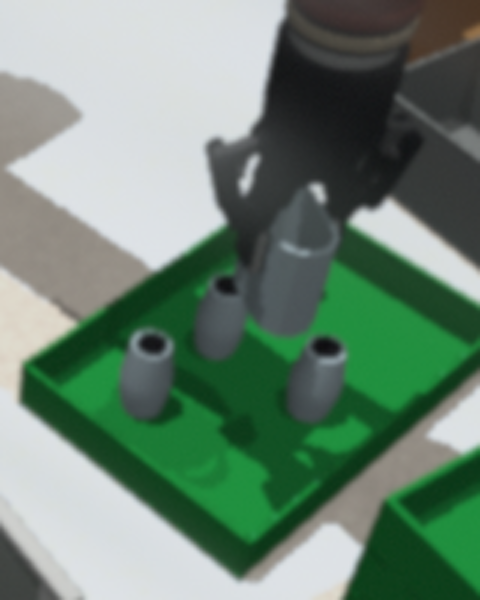

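Housing is lifted cleanly (foot around (285,335) in the crop, sleeves undisturbed). Carrying it over the guard.

Request:
servo_tool([
  [0.3,-1.4,-20,0,0],
  [0.3,-3.8,-42,0,0],
  [0.3,-3.8,-46,0,0],
  [0.3,-3.8,-46,0,0],
  [0.3,-3.8,-46,0,0],
  [0.3,-3.8,-46,0,0],
  [0.3,-3.8,-46,0,0],
  [0.3,-3.8,-46,0,0],
  [0.3,-3.8,-46,0,0],
  [0.3,-3.8,-42,0,0],
  [0.3,-2.4,-28,0,0],
  [0.3,-1.4,-15.7,0,0],
])

```text
t: 6.5
tool_pos: [0.4708, -0.2268, 0.2339]
tool_rot: [-0.521, -3.097, -0.0]
contact_force: [0.1, -0.0, -1.5]
opening: 0.0412
grip_force: 40.9
```

Request:
servo_tool([
  [0.3,0,0,0,4],
  [0.3,0,0,0,6],
  [0.3,0,0,0,6],
  [0.3,0,0,0,3.5],
  [0.3,0,0,0,0],
  [0.3,0,0,0,0],
])

```text
t: 7.25
tool_pos: [0.472, -0.2251, 0.2342]
tool_rot: [-1.033, -2.967, -0.0]
contact_force: [-0.7, 0.7, -1.2]
opening: 0.0415
grip_force: 40.8
```

```bash
python3 - <<'E'
from h import *
f=lambda i,x,y,w,h,k:cv2.resize(i[y:y+h,x:x+w],None,fx=k,fy=k,interpolation=cv2.INTER_CUBIC)
a=get_image("top")[:,:,::-1];s=get_image("scene")[:,:,::-1]
cv2.imwrite("pics/over_s.png",s);cv2.imwrite("pics/over.png",np.hstack([f(s,140,190,100,150,4),f(a,370,200,100,150,4)]))
o=get_obs();R=cv2.Rodrigues(o["tool_rot"])[0];print(o["tool_pos"],R.T@(np.array([.4715,-.2255,o["tool_pos"][2]])-o["tool_pos"])*1000, np.degrees(np.arctan2(R[1,0],R[0,0])),R[:,2],o["contact_force"])
E
```

```text
[ 0.47202356 -0.22523418  0.23423016] [ 2.44932197e-01 -5.33652685e-01  5.37029830e-05] 141.57165651361368 [-1.39649700e-04  7.30266126e-05 -9.99999988e-01] [ 0.27653663  0.51070802 -0.25895904]
```

View pics/over.png

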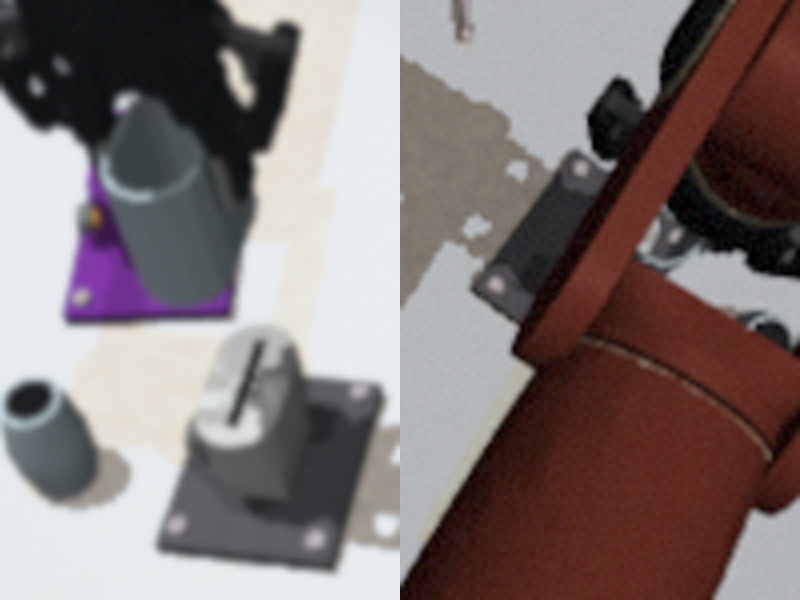

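Request:
servo_tool([
  [0.3,0,0,10,0],
  [0.3,0,0,20,0],
  [0.3,0,0,20,0],
  [0.3,0,0,20,0],
  [0.3,0,0,10,0],
  [0.3,0,0,5,0],
  [0.3,0,0,0,0],
  [0.3,0,0,0,0],
])

```text
t: 8.35
tool_pos: [0.4726, -0.2257, 0.1502]
tool_rot: [1.034, 2.965, -0.001]
contact_force: [-0.1, 0.7, -1.6]
opening: 0.0411
grip_force: 40.8
```

```bash
python3 - <<'E'
from h import *
o=get_obs();p=o["tool_pos"];R=cv2.Rodrigues(o["tool_rot"])[0];yaw=np.arctan2(R[1,0],R[0,0]);print(p,np.degrees(yaw))
x0,y0,k=160,230,6
i=get_image("scene")[:,:,::-1];c=get_calibration("scene")
im=cv2.resize(i[y0:y0+95,x0:x0+65],None,fx=k,fy=k,interpolation=cv2.INTER_CUBIC)
raw=im.copy()
th=np.linspace(0,2*np.pi,73);O=np.c_[np.sign(np.cos(th))*17+21*np.cos(th),21*np.sin(th)]/1000
def dr(x,y,a,z,col):
    r=np.array([[np.cos(a),-np.sin(a)],[np.sin(a),np.cos(a)]])
    X=np.c_[O@r.T+[x,y],np.full(73,z)]
    u=cv2.projectPoints(X,cv2.Rodrigues(np.array(c["R"]))[0],np.array(c["t"]),np.array([[c["fx"],0,c["cx"]],[0,c["fy"],c["cy"]],[0,0,1]]),None)[0][:,0]
    cv2.polylines(im,[np.round((u-[x0,y0]+.5)*k-.5).astype(int)],1,col,1)
zf=p[2]-.0345
dr(p[0],p[1],yaw,zf,(0,0,255));dr(p[0],p[1],yaw,zf+.075,(0,0,255));dr(.4715,-.2255,np.radians(141.5),.085,(0,255,0))
cv2.imwrite("pics/ov.png",np.hstack([raw,im]))
E
```

```text
[ 0.47262126 -0.22567359  0.15024679] 141.5308692493132
```

View pics/ov.png

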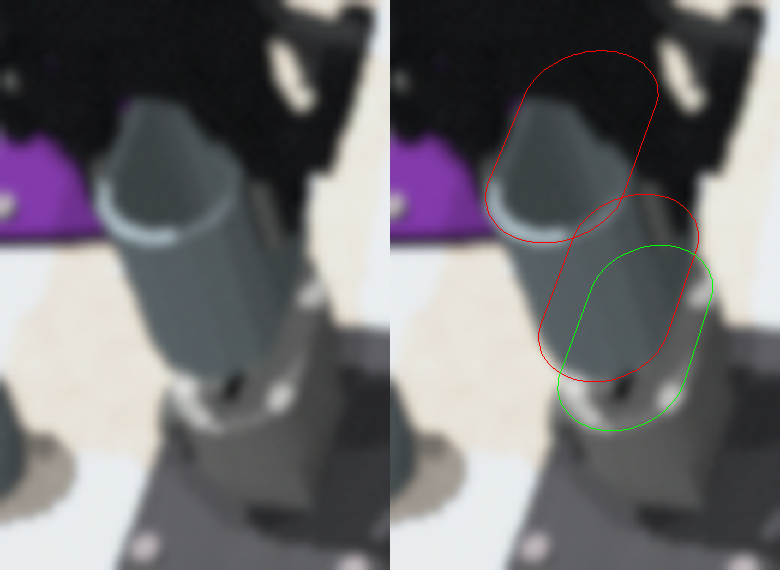

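The predicted outlines (red for the housing, green for the head) match the picture to about 1 mm: foot bottom at (205,378) and head bottom at (222,432). The foot is at z≈0.116, so I'll lower it 15 mm.

Request:
servo_tool([
  [0.3,0,0,4,0],
  [0.3,0,0,6,0],
  [0.3,0,0,4,0],
  [0.3,0,0,1,0],
  [0.3,0,0,0,0],
  [0.3,0,0,0,0],
  [0.3,0,0,0,0],
  [0.3,0,0,0,0],
  [0.3,0,0,0,0],
])

```text
t: 9.52
tool_pos: [0.4721, -0.2253, 0.1344]
tool_rot: [1.035, 2.966, -0.0]
contact_force: [0.2, 1.2, -1.7]
opening: 0.042
grip_force: 40.8
```

```bash
python3 - <<'E'
from h import *
o=get_obs();print(o["tool_pos"],o["tool_rot"],o["contact_force"],o["grip_force"],abs(o["dq"]).max())
f=o["tool_pos"][2]-.0345; print("gap",f-.085)
if .010<f-.085<.020 and o["grip_force"]>30: print(finish_job())
E
```

```text
[ 0.47213551 -0.22533858  0.13438358] [ 1.03486781e+00  2.96611347e+00 -4.25873125e-05] [ 0.23933457  1.23557257 -1.70710056] 40.82065522670746 0.001099100631794245
gap 0.014883581395887538
the job is handed in; nothing more can be done
None
```

The job is handed in: at t ≈ 9.5 s the gripper was holding the housing still and upright, about 15 mm above the blow-off head and lined up with it to within about 1–2 mm by my own measurements; no verdict was returned.

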